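Pack the camera kit into its case inserts

TASK

The demonstration is over: pack the camera kit into the three olive case inserts. Stand each of the two block batteries upright in a rectangular pocket of its own, each of the two slim lenses upright, glass up, in a small round pocket of its own, and the wide dome camera upright, dome up, in the single large round pocket, each one right down on the pocket floor. Set things down rather than dropping them, and leave the roll of tape and the white cup where they are.

Things in the scene. Friction and masses are not known exactly. Their poses are not given: they have to be found in the camera images.
- battery_a: camera battery, a dark upright block 34 (its x) x 48 (its y) x 50 mm high with a grey contact strip with three brass contacts on top, about 0.2 kg. Origin: centre of its underside; z up. It stands upright on the table at the start, at any of the five loose places, turned up to 0.6 rad. The two batteries are alike and interchangeable.
- battery_b: camera battery, a dark upright block 34 (its x) x 48 (its y) x 50 mm high with a grey contact strip with three brass contacts on top, about 0.2 kg. Origin: centre of its underside; z up. It stands upright on the table at the start, at any of the five loose places, turned up to 0.6 rad. The two batteries are alike and interchangeable.
- lens_a: camera lens, a dark upright slim cylinder 40 mm in diameter and 58 mm high with a steel-rimmed flat glass on top, about 0.18 kg. Origin: centre of its underside; z up. It stands upright on the table at the start. The two lenses are alike and interchangeable.
- lens_b: camera lens, a dark upright slim cylinder 40 mm in diameter and 58 mm high with a steel-rimmed flat glass on top, about 0.18 kg. Origin: centre of its underside; z up. It stands upright on the table at the start. The two lenses are alike and interchangeable.
- dome_camera: dome camera, a dark upright drum 62 mm in diameter with straight sides up to 48 mm, topped by a round dark dome of 24 mm radius, 72 mm high in all, about 0.3 kg. Origin: centre of its underside; z up. It stands upright on the table at the start.
- battery_tray: fixed olive insert flat on the table, yaw within 0.3 rad. Origin: centre of its underside; z up. 74 (x) x 158 (y) x 18 mm, with two rectangular pockets, each 53 (x) x 67 (y) mm, centred at y = -37 and +37 mm on its own y axis; a battery goes in with its y along the insert's y, either way round; pocket floor 5 mm above the table, rim 18 mm; strip between the pockets 7 mm wide.
- lens_tray: fixed olive insert flat on the table, yaw within 0.3 rad. Origin: centre of its underside; z up. 76 (x) x 150 (y) x 18 mm, with two small round pockets 59 mm in diameter centred at y = -37 and +37 mm on its own y axis; pocket floor 5 mm above the table, rim 18 mm; strip between the pockets 15 mm wide.
- dome_tray: fixed olive insert flat on the table, yaw within 0.3 rad. Origin: centre of its underside; z up. 104 x 104 x 18 mm, with one large round pocket 81 mm in diameter at its centre; pocket floor 5 mm above the table, pocket 13 mm deep, so the rim is 18 mm above the table.
- tape: bystander, to be left alone: a loose beige roll of tape lying flat among the things, 54 mm in diameter, 15 mm high. Origin: centre of its underside.
- cup: bystander, to be left alone: a loose white ceramic cup, 64 mm in diameter, 70 mm high, upright near the robot. Origin: centre of its underside.
Things that resemble listed ones, but are neither listed nor needed, are in the scene too. Leave any blue look-alike of the battery_b alone. What is shaped like the dome_camera but yellow is not meant.

How it is judged (in metres and radians):
At the end, for the whole second after the job is handed in: Each battery, lens and the dome camera stands in its own pocket of its insert: within 13 mm of the pocket centre in the insert's x and y, underside within 4 mm of the pocket floor, upright within 0.12 rad, released, at rest (below 0.02 m/s) ((((x of battery_a in the frame of battery_tray between -0.013 and 0.013 m and y of battery_a in the frame of battery_tray between 0.024 and 0.05 m and z of battery_a in the frame of battery_tray below 0.009 m and angle between battery_a's own z axis and vertical below 0.12 rad) and (x of battery_b in the frame of battery_tray between -0.013 and 0.013 m and y of battery_b in the frame of battery_tray between -0.05 and -0.024 m and z of battery_b in the frame of battery_tray below 0.009 m and angle between battery_b's own z axis and vertical below 0.12 rad)) or ((x of battery_a in the frame of battery_tray between -0.013 and 0.013 m and y of battery_a in the frame of battery_tray between -0.05 and -0.024 m and z of battery_a in the frame of battery_tray below 0.009 m and angle between battery_a's own z axis and vertical below 0.12 rad) and (x of battery_b in the frame of battery_tray between -0.013 and 0.013 m and y of battery_b in the frame of battery_tray between 0.024 and 0.05 m and z of battery_b in the frame of battery_tray below 0.009 m and angle between battery_b's own z axis and vertical below 0.12 rad))) and (((x of lens_a in the frame of lens_tray between -0.013 and 0.013 m and y of lens_a in the frame of lens_tray between 0.024 and 0.05 m and z of lens_a in the frame of lens_tray below 0.009 m and angle between lens_a's own z axis and vertical below 0.12 rad) and (x of lens_b in the frame of lens_tray between -0.013 and 0.013 m and y of lens_b in the frame of lens_tray between -0.05 and -0.024 m and z of lens_b in the frame of lens_tray below 0.009 m and angle between lens_b's own z axis and vertical below 0.12 rad)) or ((x of lens_a in the frame of lens_tray between -0.013 and 0.013 m and y of lens_a in the frame of lens_tray between -0.05 and -0.024 m and z of lens_a in the frame of lens_tray below 0.009 m and angle between lens_a's own z axis and vertical below 0.12 rad) and (x of lens_b in the frame of lens_tray between -0.013 and 0.013 m and y of lens_b in the frame of lens_tray between 0.024 and 0.05 m and z of lens_b in the frame of lens_tray below 0.009 m and angle between lens_b's own z axis and vertical below 0.12 rad))) and x of dome_camera in the frame of dome_tray between -0.013 and 0.013 m and y of dome_camera in the frame of dome_tray between -0.013 and 0.013 m and z of dome_camera in the frame of dome_tray below 0.009 m and angle between dome_camera's own z axis and vertical below 0.12 rad and linear speed of each of battery_a, battery_b, lens_a, lens_b, dome_camera below 0.02 m/s and contact force between each of battery_a, battery_b, lens_a, lens_b, dome_camera and the fingers below 0.1 N); the robot touches nothing.
It fails at once if the tape is pushed more than 25 mm from where it stood (distance of tape from where it was at the start of the episode above 0.025 m).
It fails at once if the cup is pushed more than 25 mm from where it stood (distance of cup from where it was at the start of the episode above 0.025 m).
It fails at once if a battery, lens or the dome camera is dropped or thrown (faster than 0.7 m/s out of the gripper, a fall of about 25 mm) ((linear speed of battery_a above 0.7 m/s and contact force between battery_a and the fingers below 0.1 N) or (linear speed of battery_b above 0.7 m/s and contact force between battery_b and the fingers below 0.1 N) or (linear speed of lens_a above 0.7 m/s and contact force between lens_a and the fingers below 0.1 N) or (linear speed of lens_b above 0.7 m/s and contact force between lens_b and the fingers below 0.1 N) or (linear speed of dome_camera above 0.7 m/s and contact force between dome_camera and the fingers below 0.1 N)).
It also fails if it takes over 128 s, if anything falls off the work surface, if the arm or the gripper's body presses on something with over 40 N, if the wrist force passes 120 N, or if a joint passes its speed limit or range.

ROBOT

A 6-joint arm with a two-finger parallel gripper is mounted at the origin on the work surface. World frame = base frame: x ahead of the robot, y to its left, z up, the work surface at z = 0. Lengths are in m, angles in degrees, forces in N, time in s.
With the tool pointing down it reaches from about 0.15 to 0.775 m from the base axis. Payload 6.1 kg.
Tool frame: the origin (TCP) lies between the finger pads; the fingertips stand ahead of it and the grasp point (between the pads) lies 11 mm behind it (ctrl.tip_extent is the z of the fingertips in the tool frame, in m); z points along the fingers, x is the direction in which the jaws open and shut, and the axes are right-handed (so a half turn about z gives the same grasp; the last joint's range is limited). The gripper opens to 85 mm and grips with 20 to 120 N. Pads are 22 mm wide; open, the fingers measure 114 mm over their backs; the gripper's body (76 mm by 85 mm) begins 54 mm behind the grasp point. The pads swing forward as they close: fully open they stand 13 mm farther back than shut.
Start: joints at [73.281, 7.208, -2.269, 80.523, 0, 90], TCP at [0.151, 0.503, 0.207] pointing down, gripper open.
Joint ranges: [-155.77, 155.77], [-54.66, 111.73], [-72.52, 77.12], [-102.08, 115.82], [-83.92, 84.16], [-180, 180]. Speed limits (degrees/s): [136.94, 136.94, 172.46, 180, 180, 180].

INTERFACE

Orientations are given as [roll, pitch, yaw] about the fixed x, y, z axes, in that order (R = Rz(yaw) Ry(pitch) Rx(roll)).
In Python, from bench import sensors, viewer, sign_off, ctrl gives the robot as it stands.
- The arm moves only by the tool servo_tool, never from a script. Its arguments are lists of equal length, an entry for each row: "turn": the turn, a rotation vector about the world's x, y, z in degrees, a list of three; "slide": the shift along the world's x, y, z in m, a list of three; "jaw": the gripper command: -1 is fully open, 1 is shut, values between are in proportion. In form: {"turn": [[wx, wy, wz], ...], "slide": [[dx, dy, dz], ...], "jaw": [jaw, ...]}. A call has 1 to 20 rows; each row shifts and turns the commanded pose from where the row before left it; what a row does not reach is not made up. A row lasts 1/8 s, in which the tool goes at most 62.5 mm and 10.7 degrees, less where a joint would pass 70% of its speed; a pose out of reach is approached as far as the arm can. A call is refused whole if a number of a shift passes 0.0625 or a number of a turn 10.7, either way. A call with a gripper value outside its range is refused whole. The fingers move at their own pace and stop on an object; "grip_force" is the grip in N (left out, the last holds). Time passes only in rows, so rows that do not move let the fingers close. It gives the time, the measured TCP pose, the force and the opening at its end, in the units of the state.
- sensors.get_state(): the state, without advancing time (a new reading comes with each control period).
- viewer.read_camera(name): name is "scene" or "top" or "wrist"; returns a dict with "color" (400x640x3 uint8, blue, green, red), "range_z" (400x640 float32, m along the optical axis (not along the pixel's ray), 0 where there is no reading), "mtx" (3x3 intrinsics, pixels), "R" (3x3) and "t" (3): a world point X has camera coordinates R X + t. Camera axes: x right, y down, z forward; pixel columns grow to the right and rows downward; lengths in m; the calibration is good to about 2 mm. A picture is of the moment at which its call begins.
- sign_off(): hands the job in, once; it reports no verdict.
The state is a dict: "time": time; "qpos": joint angles; "joint_vel": joint speeds; "tau": joint torques, N m; "position": TCP position; "eef_rot": TCP orientation; "wrist_force": force on the tool from outside, world axes, zero at the start; "wrist_torque": the same for the moment, N m; "finger_gap": finger opening in m.
Only numpy, scipy, OpenCV 4.12 (cv2) and the standard library are available. Lean on these libraries where they do the work, as an engineer would, in place of code of your own. Each camera call takes 0.05 s, during which the arm holds its last target. There are 200 camera calls.

## Working session

There is one attempt and no reset: what is moved stays moved. The work goes in short steps, Python scripts to look and compute and a tool call to move; the robot and the scene stay as the last step left them, time stands still between calls to the robot, and variables do not carry over. Pictures are saved under pics/ and viewed, about 12 in all and at most 16, crops included, and the job is handed in when it is done.

Besides the shell and the picture viewer there is one more tool, called after "Request:" as name(argument=value, ...) on one line, values as JSON. servo_tool: Moves the arm, as the interface text tells. Its arguments: {"type":"object","properties":{"turn":{"type":"array","items":{"type":"array","items":{"type":"number"}}},"slide":{"type":"array","items":{"type":"array","items":{"type":"number"}}},"jaw":{"type":"array","items":{"type":"number"}},"grip_force":{"type":"number"}},"required":["turn","slide","jaw"]}

```bash
mkdir -p pics
python3 - <<'E'
from bench import sensors, viewer, ctrl
import cv2, numpy as np
print(sensors.get_state(), ctrl.tip_extent)
for n in ("top","scene"):
    c=viewer.read_camera(n); cv2.imwrite(f"pics/{n}0.png",c["color"]); np.savez(f"{n}0.npz",**c)
    print(n,c["mtx"].tolist(),c["R"].round(3).tolist(),c["t"])
E
```

```text
{'time': 0.0, 'qpos': array([ 7.32817045e+01,  7.24053717e+00, -2.32594367e+00,  8.05257500e+01,
        6.24886416e-04,  9.00027369e+01]), 'joint_vel': array([-0.03710084, -0.03824576,  0.04388838, -0.10625927,  0.08155632,
        0.12222513]), 'tau': array([-1.05729152e-03, -4.35913253e+01,  3.52925456e+01,  1.73655414e-02,
       -3.31919709e-04, -2.19349488e-06]), 'position': array([0.15088922, 0.50236922, 0.20633892]), 'eef_rot': array([-1.79999380e+02,  9.22308713e-02,  7.32789675e+01]), 'wrist_force': array([ 0.25799375, -0.2920555 ,  0.26546564]), 'wrist_torque': array([0.03147547, 0.01696467, 0.03427454]), 'finger_gap': 0.08537871964173996} 0.008
top [[500.57679863256595, 0.0, 310.78580531383733], [0.0, 500.57679863256595, 204.2637039182929], [0.0, 0.0, 1.0]] [[0.029, -0.999, 0.015], [-0.997, -0.031, -0.077], [0.078, -0.013, -0.997]] [-0.01765286  0.51188912  1.0952621 ]
scene [[368.1530466161611, 0.0, 318.87921155343713], [0.0, 368.1530466161611, 198.61413847173267], [0.0, 0.0, 1.0]] [[-0.523, 0.852, 0.003], [0.568, 0.352, -0.744], [-0.635, -0.387, -0.669]] [ 0.27474585 -0.24767377  1.2203921 ]
```

View pics/top0.png

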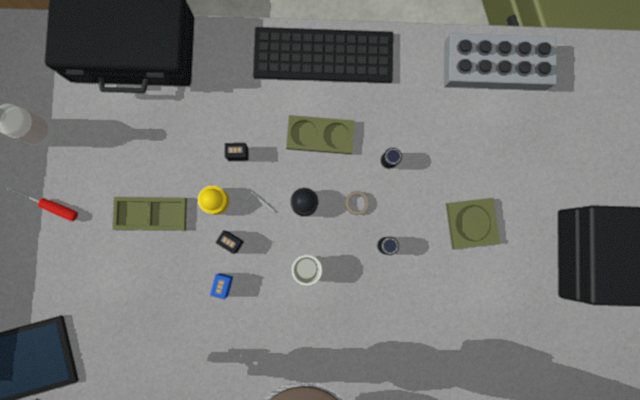

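View pics/scene0.png

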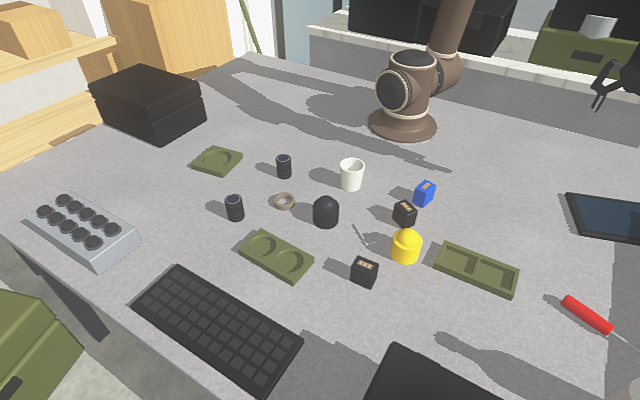

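Top view, candidates:
- Batteries: black blocks at (236,151) and (230,242). The blue block at (221,286) is a look-alike.
- Lenses: (391,157) and (388,245).
- Dome camera: black dome at (304,202). The yellow dome at (213,200) is not meant.
- Bystanders: tape at (357,203), cup at (307,270).
- Inserts: battery (150,213), lens (321,134), dome (473,223).

I'm taking the black ones, and will check them in one enlarged crop with measurements.

```bash
cat > h.py <<'E'
import numpy as np, cv2
def cloud(c):
    h,w=c["range_z"].shape; v,u=np.mgrid[:h,:w].astype(float); K=c["mtx"]; z=c["range_z"]
    p=np.stack([(u-K[0,2])/K[0,0]*z,(v-K[1,2])/K[1,1]*z,z],-1)
    return (p-c["t"])@c["R"]          # R^T (p-t)
def comp(mask,px):
    n,l=cv2.connectedComponents(mask.astype(np.uint8)); 
    x,y=px; s=l[y-6:y+7,x-6:x+7]; s=s[s>0]
    return l==np.bincount(s).argmax() if s.size else np.zeros_like(mask)
def ray_at(c,u,v,z):
    K=c["mtx"];d=c["R"].T@np.array([(u-K[0,2])/K[0,0],(v-K[1,2])/K[1,1],1.]);o=-c["R"].T@c["t"]
    return o+d*(z-o[2])/d[2]
E
python3 - <<'E'
from h import *
c=np.load("top0.npz"); P=cloud(c); Z=P[...,2]
print("table z",np.median(Z[170:230,260:280]))
O=dict(batA=(236,151,.05),batB=(230,242,.05),blue=(221,286,.05),lensA=(393,155,.058),lensB=(390,243,.058),dome=(304,202,.048),yellow=(213,200,.048),tape=(357,212,.015),cup=(307,270,.07),btray=(150,199,.018),ltray=(321,150,.018),dtray=(473,243,.018))
for n,(u,v,h) in O.items():
    m=comp(Z>max(h-.012,.010),(u,v)) ; m&=Z>h-.008 
    if 'tray' in n: m&=Z<h+.006
    q=P[m]; 
    if len(q)<5: print(n,"none");continue
    (cx,cy),s,a=cv2.minAreaRect((q[:,:2]*1000).astype(np.float32))
    (ex,ey),r=cv2.minEnclosingCircle((q[:,:2]*1000).astype(np.float32))
    print(n,"rect",round(cx),round(cy),np.round(s),round(a,1),"circ",round(ex),round(ey),round(2*r),"z med/max",q[:,2].max().round(4),np.median(q[:,2]).round(4),len(q))
im=c["color"][100:310,100:510]; cv2.imwrite("pics/crop1.png",cv2.resize(im,(800,410),interpolation=cv2.INTER_CUBIC))
E
```

```text
table z 0.0004934643150645134
batA rect 543 89 [276.  54.] 44.4 circ 532 101 277 z med/max 1.1317 0.0502 352
batB rect 415 108 [187.  46.] 82.5 circ 424 107 189 z med/max 1.1317 0.0501 357
blue rect 379 119 [ 53. 226.] 36.6 circ 367 110 228 z med/max 1.1317 0.0501 370
lensA rect 528 -90 [ 39. 289.] 46.9 circ 532 -86 289 z med/max 1.1317 0.0592 274
lensB rect 426 -171 [38. 40.] 46.9 circ 425 -172 40 z med/max 0.0657 0.0591 281
dome rect 490 4 [115.  61.] 20.4 circ 486 12 120 z med/max 1.1317 0.0582 631
yellow rect 474 128 [250.  60.] 64.9 circ 476 127 251 z med/max 1.1317 0.0576 649
tape rect 490 -52 [ 52. 174.] 28.7 circ 479 -58 176 z med/max 1.1317 0.0153 235
cup none
btray rect 481 358 [ 74. 160.] 1.6 circ 480 357 173 z med/max 0.024 0.0178 1031
ltray rect 672 -18 [150.  78.] 87.4 circ 674 -18 167 z med/max 0.024 0.0184 1248
dtray rect 482 -366 [104. 106.] 8.4 circ 482 -366 145 z med/max 0.0239 0.0187 1245
```

View pics/crop1.png

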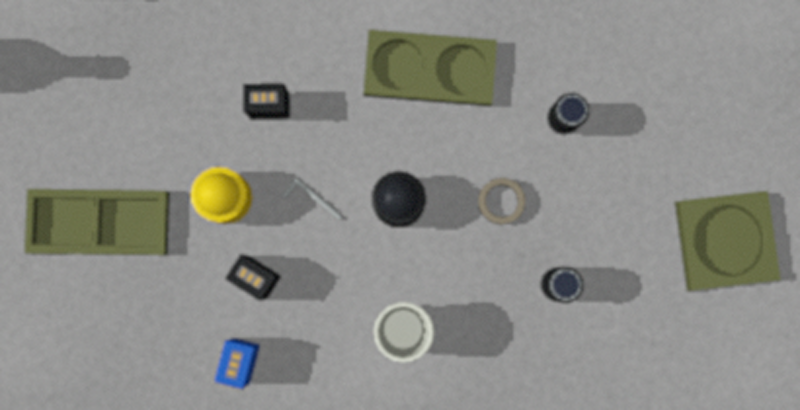

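The crop shows two black batteries at (266,100) and (252,277), two black lenses at (571,110) and (565,285), and the black dome at (399,198). Blue (237,362) and yellow (220,195) are clearly different things, so the choice holds. Next I'll re-measure with the depth dropouts removed.

```bash
cat >> h.py <<'E'
O=dict(batA=(236,151,.05),batB=(230,242,.05),lensA=(393,155,.058),lensB=(390,243,.058),dome=(304,202,.048),yellow=(213,200,.048),tape=(357,212,.015),cup=(307,258,.07))
def meas(c,O=O,P=None):
    P=cloud(c); Z=P[...,2].copy(); Z[c["range_z"]<=0]=0
    for n,(u,v,h) in O.items():
        m=comp((Z>h-.005)&(Z<h+.03),(u,v)); t=h+(.03 if h==.048 else .004)
        q=P[m&(Z<t)]
        if len(q)<5: print(n,"none");continue
        xy=(q[:,:2]*1000).astype(np.float32)
        (cx,cy),s,a=cv2.minAreaRect(xy); (ex,ey),r=cv2.minEnclosingCircle(xy)
        print(n,"rect",round(cx,1),round(cy,1),np.round(s,1),round(a,1),"circ",round(ex,1),round(ey,1),round(2*r,1),"z",np.median(q[:,2]).round(4),q[:,2].max().round(4),len(q))
E
python3 - <<'E'
from h import *
c=np.load("top0.npz"); meas(c)
# inner pocket floors
P=cloud(c);Z=P[...,2].copy();Z[c["range_z"]<=0]=0
for n,(u,v) in dict(b1=(132,214),b2=(168,214),l1=(303,133),l2=(337,136),d=(474,223)).items():
    q=P[comp((Z>.003)&(Z<.009),(u,v))]; print(n,np.median(q[:,2]).round(4),cv2.minAreaRect((q[:,:2]*1000).astype(np.float32)))
# axis across: wrist view
from bench import viewer
w=viewer.read_camera("wrist"); print(w["R"].round(3).tolist(), -w["R"].T@w["t"])
E
```

```text
batA rect 622.9 167.9 [33.4 46.4] 2.0 circ 623.3 167.4 54.3 z 0.0502 0.0539 319
batB rect 423.3 174.2 [48.3 34. ] 60.2 circ 423.8 173.7 55.2 z 0.0501 0.0537 337
lensA rect 618.9 -175.9 [37.6 39.8] 3.7 circ 619.5 -175.5 40.4 z 0.0591 0.062 242
lensB rect 425.8 -172.0 [36.4 39.7] 1.8 circ 425.3 -171.9 40.1 z 0.0588 0.0618 250
dome rect 515.6 14.1 [59.2 58.7] 1.5 circ 515.7 14.0 61.8 z 0.0581 0.076 629
yellow rect 513.9 212.6 [59.  60.3] 2.4 circ 514.6 213.5 62.2 z 0.0577 0.0752 637
tape rect 519.0 -105.1 [52.3 51.3] 46.7 circ 519.7 -105.1 53.8 z 0.0152 0.0189 222
cup rect 369.3 3.3 [62.8 61.2] 1.4 circ 369.5 4.2 63.3 z 0.0701 0.0739 176
b1 0.0055 ((480.3927001953125, 396.76507568359375), (51.936012268066406, 66.20956420898438), 1.7284406423568726)
b2 0.0055 ((482.61712646484375, 322.6051330566406), (51.93478775024414, 65.64545440673828), 1.9282864332199097)
l1 0.0059 ((674.9237670898438, 19.067913055419922), (55.565494537353516, 56.631473541259766), 29.134382247924805)
l2 0.0057 ((671.5628662109375, -55.37934875488281), (55.54246520996094, 55.61057662963867), 6.889801979064941)
d 0.0061 ((482.2222900390625, -369.1966857910156), (77.07337188720703, 76.02751922607422), 1.6717039346694946)
[[0.289, 0.957, -0.001], [0.913, -0.275, 0.3], [0.287, -0.088, -0.954]] [0.0775554  0.5241384  0.37467358]
```

Every size and height matches what was given, so these positions stand.

Move to above battery A at (623,168), yaw 2°.

Request:
servo_tool(turn=[[0,0,-5.1],[0,0,-5.1],[0,0,-5.1],[0,0,-5.1],[0,0,-5.1],[0,0,-5.1],[0,0,-5.1],[0,0,-5.1],[0,0,-5.1],[0,0,-5.1],[0,0,-5.1],[0,0,-5.1],[0,0,-5.1],[0,0,-5.0],[0,0,0],[0,0,0]], slide=[[0.0337,-0.0239,-0.004],[0.0337,-0.0239,-0.004],[0.0337,-0.0239,-0.004],[0.0337,-0.0239,-0.004],[0.0337,-0.0239,-0.004],[0.0337,-0.0239,-0.004],[0.0337,-0.0239,-0.004],[0.0337,-0.0239,-0.004],[0.0337,-0.0239,-0.004],[0.0337,-0.0239,-0.004],[0.0337,-0.0239,-0.004],[0.0337,-0.0239,-0.004],[0.0337,-0.0239,-0.004],[0.0337,-0.0239,-0.004],[0,0,0],[0,0,0]], jaw=[-1,-1,-1,-1,-1,-1,-1,-1,-1,-1,-1,-1,-1,-1,-1,-1], grip_force=40)

```text
time: 2.15
position: [0.6223, 0.1682, 0.1506]
eef_rot: [-180.0, 0.1, 2.0]
wrist_force: [0.5, -0.9, 0.9]
finger_gap: 0.0855
```

Request:
servo_tool(turn=[[0,0,0],[0,0,0],[0,0,0],[0,0,0],[0,0,0],[0,0,0],[0,0,0],[0,0,0],[0,0,0],[0,0,0],[0,0,0],[0,0,0]], slide=[[0.0007,0,-0.025],[0,0,-0.025],[0,0,-0.025],[0,0,-0.025],[0,0,-0.015],[0,0,-0.005],[0,0,0],[0,0,0],[0,0,0],[0,0,0],[0,0,0],[0,0,0]], jaw=[-1,-1,-1,-1,-1,-1,-1,1,1,1,1,1])

```text
time: 3.65
position: [0.6235, 0.1682, 0.0311]
eef_rot: [-180.0, 0.0, 2.0]
wrist_force: [-0.2, -0.5, -0.3]
finger_gap: 0.0001
```

Run:
```python
from bench import ctrl,viewer
import cv2
print(ctrl.tip_extent)
a=viewer.read_camera("wrist")["color"]; s=viewer.read_camera("scene")["color"][200:320,290:450]
cv2.imwrite("pics/g1.png",cv2.hconcat([cv2.resize(a,(400,250)),cv2.resize(s,(333,250))]))
```

```text
0.008
```

View pics/g1.png

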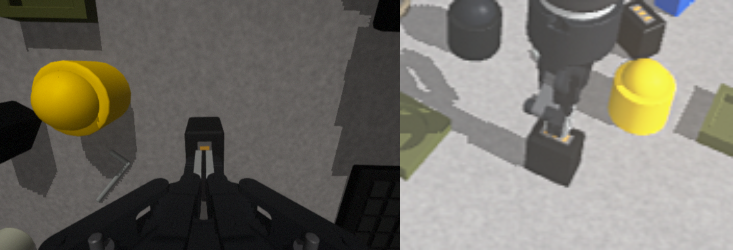

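The wrist view shows the fingers shut at about (205,190) with the battery just ahead of them at (203,130), so nothing is held. I'll measure where the battery is now.

Run:
```python
from bench import viewer,sensors
from h import *
w=viewer.read_camera("wrist"); P=cloud(w); Z=P[...,2].copy(); Z[w["range_z"]<=0]=0
print("cam",-w["R"].T@w["t"], w["R"].round(3).tolist())
for v in range(190,400,15): print(v,[tuple((P[v,u]*1000).round().astype(int)) for u in (300,315,328,340,352)])
s=viewer.read_camera("scene"); P=cloud(s); d=P-np.array([.623,.168,.03])
m=(np.abs(d[...,0])<.07)&(np.abs(d[...,1])<.07)&(P[...,2]>.045)&(P[...,2]<.054)&(s["range_z"]>0)
q=P[m]; g=s["color"][m]; print(len(q)); print(cv2.minAreaRect((q[:,:2]*1000).astype(np.float32)))
print(np.c_[(q*1000).round(),g][::3])
```

```text
cam [0.6209486  0.24428211 0.19933414] [[0.999, 0.034, 0.0], [0.032, -0.953, 0.3], [0.01, -0.3, -0.954]]
190 [(np.int64(606), np.int64(188), np.int64(3)), (np.int64(616), np.int64(191), np.int64(12)), (np.int64(624), np.int64(191), np.int64(12)), (np.int64(632), np.int64(192), np.int64(13)), (np.int64(641), np.int64(189), np.int64(3))]
205 [(np.int64(609), np.int64(190), np.int64(40)), (np.int64(617), np.int64(191), np.int64(43)), (np.int64(624), np.int64(191), np.int64(43)), (np.int64(631), np.int64(191), np.int64(43)), (np.int64(637), np.int64(192), np.int64(44))]
220 [(np.int64(609), np.int64(185), np.int64(51)), (np.int64(617), np.int64(186), np.int64(51)), (np.int64(624), np.int64(185), np.int64(51)), (np.int64(631), np.int64(186), np.int64(51)), (np.int64(637), np.int64(187), np.int64(52))]
235 [(np.int64(610), np.int64(177), np.int64(53)), (np.int64(618), np.int64(177), np.int64(51)), (np.int64(625), np.int64(178), np.int64(54)), (np.int64(631), np.int64(177), np.int64(51)), (np.int64(638), np.int64(177), np.int64(51))]
250 [(np.int64(610), np.int64(167), np.int64(51)), (np.in
[... 4663 characters left out ...]
  79.]
 [632. 180.  48.  73.  74.  77.]
 [629. 185.  49.  74.  78.  80.]
 [628. 190.  51.  80.  82.  84.]
 [642. 170.  49.  73.  76.  79.]
 [640. 175.  51.  77.  80.  80.]
 [636. 180.  49.  75.  77.  79.]
 [634. 185.  50.  75.  77.  80.]
 [630. 190.  49.  79.  82.  84.]
 [643. 170.  47.  71.  74.  76.]
 [641. 175.  48.  75.  77.  79.]
 [638. 181.  50.  76.  78.  81.]
 [636. 186.  50.  77.  79.  81.]
 [630. 190.  47.  79.  82.  85.]
 [640. 178.  47.  72.  75.  77.]
 [640. 184.  50.  77.  80.  81.]
 [637. 188.  50.  78.  80.  82.]
 [641. 182.  47.  71.  74.  77.]
 [640. 188.  50.  75.  77.  80.]
 [642. 183.  46.  72.  74.  77.]
 [641. 189.  49.  73.  75.  78.]
 [640. 190.  45.  75.  78.  81.]]
```

The battery hasn't moved, and the shut fingers end above its top at z ≥ 51 mm, though the TCP reads 31 mm. I'll raise the arm and measure where the fingertips really are.

Request:
servo_tool(turn=[[0,0,0],[0,0,0],[0,0,0],[0,0,0]], slide=[[0,0,0.03],[0,0,0.03],[0,0,0],[0,0,0]], jaw=[1,1,1,1])

```text
time: 4.35
position: [0.6233, 0.1681, 0.0904]
eef_rot: [180.0, 0.0, 2.0]
wrist_force: [0.2, -0.0, -0.4]
finger_gap: -0.0002
```

Run:
```python
from bench import viewer,sensors
from h import *
st=sensors.get_state(); t=st["position"]; print(t,st["finger_gap"],st["qpos"])
for n in ("wrist","scene"):
    w=viewer.read_camera(n); P=cloud(w); d=P-t
    m=(np.abs(d[...,0])<.05)&(np.abs(d[...,1])<.05)&(P[...,2]>.056)&(P[...,2]<.2)&(w["range_z"]>0)
    q=P[m]; z=q[:,2]; print(n,len(q),"lowest finger pts",(q[np.argsort(z)[:25:3]]*1000).round().tolist())
    if n=="scene":
        v,u=np.where(m); print(u.min(),u.max(),v.min(),v.max())
        cv2.imwrite("pics/g2.png",cv2.resize(w["color"][170:310,290:430],(560,560),interpolation=cv2.INTER_CUBIC))
```

```text
[0.62326581 0.16811718 0.09042629] -0.00023161082566517326 [1.50952860e+01 2.14769226e+01 1.45033568e+00 7.00066376e+01
 3.74508437e-04 1.03115357e+02]
wrist 29446 lowest finger pts [[623.0, 178.0, 120.0], [629.0, 178.0, 121.0], [627.0, 178.0, 121.0], [626.0, 178.0, 121.0], [625.0, 178.0, 121.0], [628.0, 178.0, 121.0], [624.0, 179.0, 121.0], [618.0, 178.0, 121.0], [629.0, 178.0, 122.0]]
scene 352 lowest finger pts [[631.0, 160.0, 115.0], [630.0, 174.0, 117.0], [635.0, 168.0, 120.0], [622.0, 178.0, 122.0], [630.0, 175.0, 122.0], [630.0, 177.0, 124.0], [638.0, 165.0, 124.0], [623.0, 177.0, 125.0], [636.0, 166.0, 125.0]]
355 387 205 245
```

View pics/g2.png

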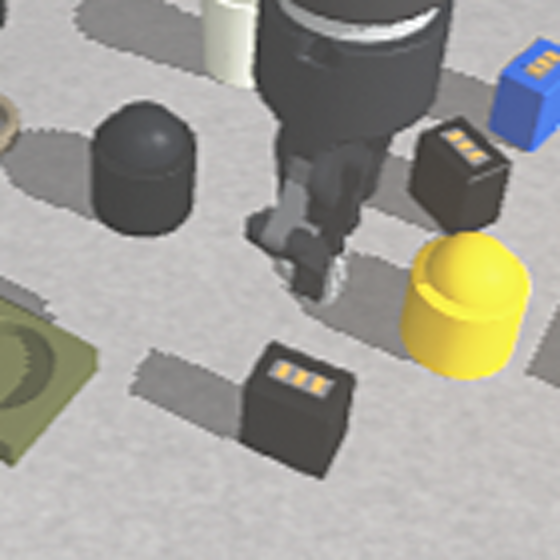

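In free air the shut fingertips sit at z ≈ 120 mm with the TCP at 90 mm. The tips are therefore 30 mm *behind* the TCP, 38 mm off the stated tip_extent. x and y agree. I'll trust the measurement and check it at wider openings too.

Request:
servo_tool(turn=[[0,0,0],[0,0,0],[0,0,0],[0,0,0],[0,0,0]], slide=[[0,0,0],[0,0,0],[0,0,0],[0,0,0],[0,0,0]], jaw=[0,0,0,0,0])

```text
time: 5.08
position: [0.6235, 0.1682, 0.0911]
eef_rot: [180.0, -0.0, 2.0]
wrist_force: [0.3, 0.0, -0.7]
finger_gap: 0.0428
```

```bash
cat >> h.py <<'E'
def tips(lo=.056):
    from bench import viewer,sensors
    st=sensors.get_state(); t=st["position"]; print(t.round(4),st["finger_gap"])
    w=viewer.read_camera("wrist"); P=cloud(w); d=P-t
    m=(np.abs(d[...,0])<.07)&(np.abs(d[...,1])<.03)&(P[...,2]>lo)&(P[...,2]<.2)&(w["range_z"]>0)
    for s in (-1,1):
        q=P[m&(d[...,0]*s>0)]; z=q[:,2]; print((q[np.argsort(z)[5:60:12]]*1000).round().tolist())
E
python3 -c "from h import *; tips()"
```

```text
[0.6235 0.1682 0.0911] 0.042775439887634215
[[602.0, 174.0, 119.0], [602.0, 171.0, 121.0], [602.0, 170.0, 122.0], [602.0, 177.0, 122.0], [602.0, 174.0, 123.0]]
[[645.0, 165.0, 119.0], [645.0, 158.0, 120.0], [645.0, 166.0, 122.0], [648.0, 179.0, 122.0], [651.0, 179.0, 123.0]]
```

Request:
servo_tool(turn=[[0,0,0],[0,0,0],[0,0,0],[0,0,0],[0,0,0]], slide=[[0,0,0],[0,0,0],[0,0,0],[0,0,0],[0,0,0]], jaw=[-1,-1,-1,-1,-1])

```text
time: 5.75
position: [0.6235, 0.1682, 0.0911]
eef_rot: [180.0, -0.0, 2.0]
wrist_force: [-0.5, 0.5, 0.0]
finger_gap: 0.0856
```

```bash
python3 -c "from h import *; tips()"
```

```text
[0.6235 0.1682 0.0911] 0.08556444559091828
[[581.0, 164.0, 130.0], [581.0, 174.0, 131.0], [581.0, 163.0, 131.0], [580.0, 175.0, 132.0], [581.0, 161.0, 132.0]]
[[667.0, 165.0, 130.0], [666.0, 176.0, 131.0], [666.0, 175.0, 131.0], [666.0, 179.0, 132.0], [666.0, 171.0, 132.0]]
```

Measured tip offset is about +28 mm at 34–43 mm opening, +39 mm fully open and roughly +32 mm at 62 mm. To grip the battery with tips at about z 19 mm, the TCP has to read about −10 mm.

Request:
servo_tool(turn=[[0,0,0],[0,0,0],[0,0,0],[0,0,0],[0,0,0],[0,0,0],[0,0,0],[0,0,0],[0,0,0],[0,0,0],[0,0,0],[0,0,0]], slide=[[0,0,-0.025],[0,0,-0.025],[0,0,-0.025],[0,0,-0.015],[0,0,-0.007],[0,0,-0.004],[0,0,0],[0,0,0],[0,0,0],[0,0,0],[0,0,0],[0,0,0]], jaw=[-1,-1,-1,-1,-1,-1,-1,1,1,1,1,1], grip_force=40)

```text
time: 7.3
position: [0.6238, 0.1683, -0.0094]
eef_rot: [-180.0, -0.0, 2.0]
wrist_force: [-0.3, -0.0, 3.7]
finger_gap: 0.0337
```

Request:
servo_tool(turn=[[0,0,0],[0,0,0],[0,0,0],[0,0,0],[0,0,0],[0,0,0],[0,0,0],[0,0,0],[0,0,0],[0,0,0],[0,0,0],[0,0,0],[0,0,0],[0,0,0],[0,0,0]], slide=[[0,0,0.01],[0,0,0.03],[0,0,0.03],[0,0,0.03],[-0.0179,0.0286,0],[-0.0179,0.0286,0],[-0.0179,0.0286,0],[-0.0179,0.0286,0],[-0.0179,0.0286,0],[-0.0179,0.0286,0],[-0.0179,0.0286,0],[-0.0179,0.0283,0],[0,0,-0.03],[0,0,-0.025],[0,0,0]], jaw=[1,1,1,1,1,1,1,1,1,1,1,1,1,1,1])

```text
time: 9.18
position: [0.4786, 0.3955, 0.033]
eef_rot: [179.8, 0.2, 2.0]
wrist_force: [-1.0, -0.4, -0.4]
finger_gap: 0.0335
```

```bash
cat >> h.py <<'E'
def held(lo=.02):
    from bench import viewer,sensors
    st=sensors.get_state(); t=st["position"]; print(t.round(4),st["finger_gap"].round(4))
    w=viewer.read_camera("wrist"); P=cloud(w); d=P-t
    m=(np.abs(d[...,0])<.035)&(d[...,1]>.0)&(d[...,1]<.06)&(P[...,2]>lo)&(d[...,2]<.075)&(w["range_z"]>0)
    q=P[m]; print("held pts min/max",(q.min(0)*1000).round(),(q.max(0)*1000).round(), "front top/bottom z pct", np.percentile(q[:,2]*1000,[1,10,50,90]).round())
E
python3 -c "from h import *; held()"
```

```text
Traceback (most recent call last):
  File "h.py", line 32, in held
    st=sensors.get_state(); t=st["position"]; print(t.round(4),st["finger_gap"].round(4))
                                                               ^^^^^^^^^^^^^^^^^^^^^^
AttributeError: 'float' object has no attribute 'round'
```

Request:
servo_tool(turn=[[0,0,0],[0,0,0],[0,0,0],[0,0,0],[0,0,0],[0,0,0]], slide=[[0,0.0004,-0.01],[0,0,-0.01],[0,0,-0.01],[0,0,-0.006],[0,0,-0.003],[0,0,0]], jaw=[1,1,1,1,1,1])

```text
time: 9.93
position: [0.4804, 0.3971, -0.0038]
eef_rot: [-180.0, -0.0, 2.0]
wrist_force: [1.2, 0.0, -1.1]
finger_gap: 0.033
```

```bash
sed -i 's/st\["finger_gap"\].round(4)/st["finger_gap"]/' h.py; python3 -c "
from h import *; held()
c=viewer.read_camera('scene') if 0 else __import__('bench').viewer.read_camera('scene')
cv2.imwrite('pics/p1.png',cv2.resize(c['color'][200:320,400:560],(640,480),interpolation=cv2.INTER_CUBIC))"
```

```text
[ 0.4804  0.3971 -0.0038] 0.03299348561315409
held pts min/max [445. 397.  20.] [515. 437.  71.] front top/bottom z pct [20. 26. 56. 64.]
```

View pics/p1.png

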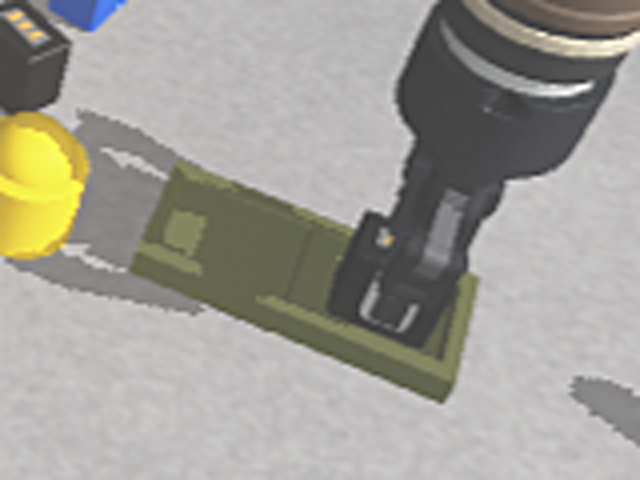

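The scene picture shows the battery inside the outer pocket, at about (390,280) in the crop. Release, rise and go to battery B.

Request:
servo_tool(turn=[[0,0,0],[0,0,0],[0,0,0],[0,0,0],[0,0,0],[0,0,0],[0,0,0],[0,0,0],[0,0,-4],[0,0,-4],[0,0,-4],[0,0,-4],[0,0,-4],[0,0,-4],[0,0,-4],[0,0,-4],[0,0,0],[0,0,0]], slide=[[0,0,-0.001],[0,0,0],[0,0,0],[0,0,0],[0,0,0.02],[0,0,0.03],[0,0,0.03],[0,0,0.02],[-0.0071,-0.0279,0],[-0.0071,-0.0279,0],[-0.0071,-0.0279,0],[-0.0071,-0.0279,0],[-0.0071,-0.0279,0],[-0.0071,-0.0279,0],[-0.0071,-0.0279,0],[-0.0071,-0.0279,0],[0,0,0],[0,0,0]], jaw=[1,-1,-1,-1,-1,-1,-1,-1,-1,-1,-1,-1,-1,-1,-1,-1,-1,-1])

```text
time: 12.28
position: [0.424, 0.1744, 0.0954]
eef_rot: [-179.9, -0.0, -30.0]
wrist_force: [0.2, 0.6, -0.3]
finger_gap: 0.0852
```

Run:
```python
from h import *
from bench import viewer
c=viewer.read_camera("top")
P=cloud(c);Z=P[...,2].copy();Z[c["range_z"]<=0]=0
d=P-np.array([.480,.397,0]); m=(np.abs(d[...,:2])<.04).all(-1)&(Z>.04)&(Z<.2)
q=P[m]; print(np.percentile(q[:,2],[5,50,95]),cv2.minAreaRect((q[:,:2]*1000).astype(np.float32)))
```

```text
[0.05121015 0.05478265 0.05756935] ((490.6415710449219, 397.0130920410156), (11.18274211883545, 46.12700271606445), 3.1682727336883545)
```

Battery A's top is at 55 mm, so it is on the pocket floor. Grip battery B and lift it.

Request:
servo_tool(turn=[[0,0,0],[0,0,0],[0,0,0],[0,0,0],[0,0,0],[0,0,0],[0,0,0],[0,0,0],[0,0,0],[0,0,0],[0,0,0],[0,0,0],[0,0,0],[0,0,0],[0,0,0],[0,0,0]], slide=[[-0.0005,-0.0004,-0.025],[0,0,-0.03],[0,0,-0.025],[0,0,-0.015],[0,0,-0.007],[0,0,-0.003],[0,0,0],[0,0,0],[0,0,0],[0,0,0],[0,0,0],[0,0,0.01],[0,0,0.03],[0,0,0.03],[0,0,0.03],[0,0,0]], jaw=[-1,-1,-1,-1,-1,-1,-1,1,1,1,1,1,1,1,1,1])

```text
time: 14.32
position: [0.4244, 0.1741, 0.0923]
eef_rot: [-179.8, -0.1, -30.0]
wrist_force: [-0.3, 0.6, -3.8]
finger_gap: 0.0339
```

Request:
servo_tool(turn=[[0,0,5.3],[0,0,5.3],[0,0,5.3],[0,0,5.3],[0,0,5.3],[0,0,5.3],[0,0,0],[0,0,0],[0,0,0],[0,0,0],[0,0,0],[0,0,0],[0,0,0]], slide=[[0.0098,0.0248,0],[0.0098,0.0248,0],[0.0098,0.0248,0],[0.0098,0.0248,0],[0.0098,0.0248,0],[0.0098,0.0247,0],[0,0,0],[0,0,-0.03],[0,0,-0.025],[0,0,-0.02],[0,0,-0.012],[0,0,-0.006],[0,0,0]], jaw=[1,1,1,1,1,1,1,1,1,1,1,1,1])

```text
time: 15.95
position: [0.4817, 0.322, -0.003]
eef_rot: [180.0, 0.0, 1.8]
wrist_force: [0.7, -0.9, -2.3]
finger_gap: 0.0334
```

Request:
servo_tool(turn=[[0,0,0],[0,0,0],[0,0,0],[0,0,0],[0,0,0],[0,0,0],[0,0,0],[0,0,0],[0,0,0],[0,0,0],[0,0,0],[0,0,0],[0,0,0],[0,0,0],[0,0,0],[0,0,0],[0,0,0],[0,0,0],[0,0,0]], slide=[[0,0,-0.002],[0,0,0],[0,0,0],[0,0,0],[0,0,0.02],[0,0,0.03],[0,0,0.03],[0,0,0.02],[0.0034,-0.0308,0],[0.0034,-0.0308,0],[0.0034,-0.0308,0],[0.0034,-0.0308,0],[0.0034,-0.0308,0],[0.0034,-0.0308,0],[0.0034,-0.0308,0],[0.0034,-0.0308,0],[0.0034,-0.0308,0],[0.0034,-0.0308,0],[0,0,0]], jaw=[1,-1,-1,-1,-1,-1,-1,-1,-1,-1,-1,-1,-1,-1,-1,-1,-1,-1,-1])

```text
time: 18.32
position: [0.516, 0.0127, 0.0953]
eef_rot: [180.0, -0.0, 1.6]
wrist_force: [0.1, -0.4, -0.8]
finger_gap: 0.0856
```

Run:
```python
from h import *
from bench import viewer,sensors
print(sensors.get_state()["position"])
c=viewer.read_camera("top")
meas(c,dict(b1=(128,212,.055),b2=(168,212,.055),lensA=O["lensA"],lensB=O["lensB"],yellow=O["yellow"]))
```

```text
[0.51603818 0.01267509 0.09530868]
b1 rect 479.6 395.6 [32.5 49.3] 1.9 circ 479.6 395.9 56.2 z 0.0548 0.0589 351
b2 rect 481.9 323.3 [32.7 49.2] 1.8 circ 480.8 322.4 55.4 z 0.055 0.0589 343
lensA rect 619.1 -175.4 [39.2 37.7] 35.5 circ 618.7 -175.8 40.6 z 0.0589 0.0619 236
lensB rect 425.8 -172.1 [36.4 38.9] 1.9 circ 425.5 -172.0 40.2 z 0.0589 0.062 250
yellow rect 513.8 213.6 [59.1 59.2] 2.2 circ 514.5 213.5 62.7 z 0.0578 0.0758 638
```

Both batteries are centred within 2 mm and seated. Next is the dome camera, gripped on its straight side with the TCP near −15 mm.

Request:
servo_tool(turn=[[0,0,0],[0,0,0],[0,0,0],[0,0,0],[0,0,0],[0,0,0],[0,0,0],[0,0,0],[0,0,0],[0,0,0],[0,0,0],[0,0,0]], slide=[[-0.0004,0.0013,-0.025],[0,0,-0.03],[0,0,-0.025],[0,0,-0.02],[0,0,-0.007],[0,0,-0.003],[0,0,0],[0,0,0],[0,0,0],[0,0,0],[0,0,0],[0,0,0.01]], jaw=[-1,-1,-1,-1,-1,-1,-1,1,1,1,1,1], grip_force=50)

```text
time: 19.88
position: [0.5145, 0.0154, -0.0052]
eef_rot: [-180.0, 0.1, 1.8]
wrist_force: [-0.1, -0.0, -4.2]
finger_gap: 0.0611
```

Request:
servo_tool(turn=[[0,0,0],[0,0,0],[0,0,0],[0,0,0],[0,0,0],[0,0,0],[0,0,0],[0,0,0],[0,0,0],[0,0,0],[0,0,0],[0,0,0],[0,0,0],[0,0,0],[0,0,0],[0,0,0]], slide=[[0,0,0.03],[0,0,0.03],[0,0,0.03],[-0.0033,-0.0383,0],[-0.0033,-0.0383,0],[-0.0033,-0.0383,0],[-0.0033,-0.0383,0],[-0.0033,-0.0383,0],[-0.0033,-0.0383,0],[-0.0033,-0.0383,0],[-0.0033,-0.0383,0],[-0.0033,-0.0383,0],[-0.0033,-0.0383,0],[0,0,-0.03],[0,0,-0.03],[0,0,0]], jaw=[1,1,1,1,1,1,1,1,1,1,1,1,1,1,1,1])

```text
time: 21.88
position: [0.4802, -0.3661, 0.0225]
eef_rot: [-179.8, 0.3, 1.8]
wrist_force: [-0.1, 0.4, -3.2]
finger_gap: 0.0608
```

Request:
servo_tool(turn=[[0,0,0],[0,0,0],[0,0,0],[0,0,0],[0,0,0]], slide=[[0,0,-0.012],[0,0,-0.012],[0,0,-0.007],[0,0,-0.003],[0,0,0]], jaw=[1,1,1,1,1])

```text
time: 22.5
position: [0.4826, -0.3676, -0.0085]
eef_rot: [180.0, -0.0, 1.8]
wrist_force: [-0.3, -0.4, -3.5]
finger_gap: 0.061
```

```bash
python3 -c "
from h import *; held()
c=__import__('bench').viewer.read_camera('scene')
cv2.imwrite('pics/p2.png',cv2.resize(c['color'][95:215,150:310],(640,480),interpolation=cv2.INTER_CUBIC))"
```

```text
[ 0.4826 -0.3676 -0.0085] 0.06098308022432144
held pts min/max [ 448. -368.   20.] [ 518. -309.   66.] front top/bottom z pct [20. 21. 55. 63.]
```

View pics/p2.png

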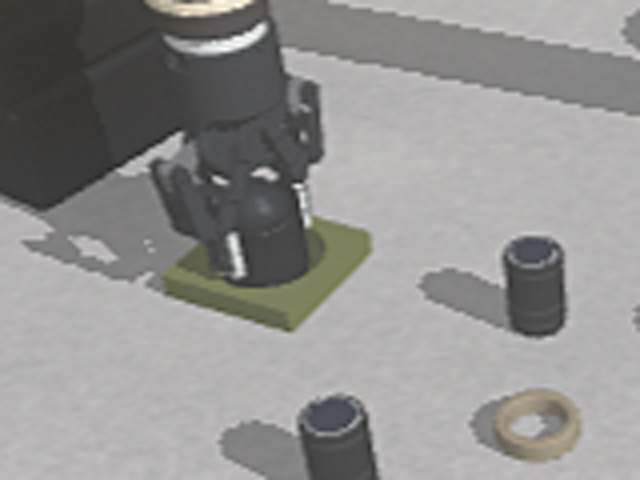

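The dome camera stands in the large pocket, at about (265,250) in the crop, just at floor height. Release and go to lens B.

Request:
servo_tool(turn=[[0,0,0],[0,0,0],[0,0,0],[0,0,0],[0,0,0],[0,0,0],[0,0,0],[0,0,0],[0,0,0],[0,0,0],[0,0,0],[0,0,0],[0,0,0],[0,0,0],[0,0,0],[0,0,0],[0,0,0]], slide=[[0,0,-0.001],[0,0,0],[0,0,0],[0,0,0],[0,0,0.02],[0,0,0.03],[0,0,0.03],[0,0,0.025],[-0.0095,0.0326,0],[-0.0095,0.0326,0],[-0.0095,0.0326,0],[-0.0095,0.0326,0],[-0.0095,0.0326,0],[-0.0095,0.0326,0],[0,0,0],[0,0,0],[0,0,0]], jaw=[1,-1,-1,-1,-1,-1,-1,-1,-1,-1,-1,-1,-1,-1,-1,-1,-1])

```text
time: 24.72
position: [0.4258, -0.1726, 0.0951]
eef_rot: [180.0, -0.0, 1.7]
wrist_force: [0.2, 0.5, -0.3]
finger_gap: 0.0853
```

Run:
```python
from h import *
from bench import viewer,sensors
c=viewer.read_camera("top")
meas(c,dict(dome=(473,220,.053),lensA=O["lensA"]))
```

```text
dome none
lensA rect 619.1 -175.5 [38.4 38.2] 45.7 circ 619.4 -175.7 40.4 z 0.0588 0.062 248
```

Request:
servo_tool(turn=[[0,0,0],[0,0,0],[0,0,0],[0,0,0],[0,0,0],[0,0,0],[0,0,0],[0,0,0],[0,0,0],[0,0,0],[0,0,0],[0,0,0],[0,0,0],[0,0,0],[0,0,0],[0,0,0]], slide=[[-0.0003,0.0006,-0.025],[0,0,-0.03],[0,0,-0.025],[0,0,-0.014],[0,0,-0.007],[0,0,-0.003],[0,0,0],[0,0,0],[0,0,0],[0,0,0],[0,0,0],[0,0,0.01],[0,0,0.03],[0,0,0.03],[0,0,0.03],[0,0,0]], jaw=[-1,-1,-1,-1,-1,-1,-1,1,1,1,1,1,1,1,1,1], grip_force=40)

```text
time: 26.78
position: [0.4265, -0.1719, 0.0932]
eef_rot: [179.9, -0.2, 1.8]
wrist_force: [0.3, -0.6, -2.1]
finger_gap: 0.0391
```

Run:
```python
from h import *
from bench import viewer
c=viewer.read_camera("top"); P=cloud(c); d=P-np.array([.482,-.368,0])
q=P[(np.abs(d[...,:2])<.05).all(-1)&(c["range_z"]>0)&(P[...,2]>.048)]
print(len(q)); 
if len(q): print(q[:,2].max(),cv2.minEnclosingCircle((q[:,:2]*1000).astype(np.float32)))
```

```text
66
0.07014826700766272 ((502.06439208984375, -376.8121337890625), 21.870248794555664)
```

Request:
servo_tool(turn=[[0,0,0],[0,0,0],[0,0,0],[0,0,0],[0,0,0],[0,0,0],[0,0,0],[0,0,0],[0,0,0],[0,0,0],[0,0,0],[0,0,0],[0,0,0],[0,0,0],[0,0,0]], slide=[[0.0307,0.0146,0],[0.0307,0.0146,0],[0.0307,0.0146,0],[0.0307,0.0146,0],[0.0307,0.0146,0],[0.0307,0.0146,0],[0.0307,0.0146,0],[0.0307,0.0143,0],[0,0,0],[0,0,-0.03],[0,0,-0.025],[0,0,-0.02],[0,0,-0.012],[0,0,-0.006],[0,0,0]], jaw=[1,1,1,1,1,1,1,1,1,1,1,1,1,1,1])

```text
time: 28.7
position: [0.6706, -0.0549, -0.0018]
eef_rot: [180.0, -0.0, 1.8]
wrist_force: [0.2, -0.0, -1.5]
finger_gap: 0.039
```

Request:
servo_tool(turn=[[0,0,0],[0,0,0],[0,0,0],[0,0,0],[0,0,0],[0,0,0],[0,0,0],[0,0,0],[0,0,0],[0,0,0],[0,0,0],[0,0,0],[0,0,0],[0,0,0],[0,0,0]], slide=[[0,0,-0.002],[0,0,0],[0,0,0],[0,0,0],[0,0,0],[0,0,0.02],[0,0,0.03],[0,0,0.03],[0,0,0.02],[-0.0128,-0.0302,0],[-0.0128,-0.0302,0],[-0.0128,-0.0302,0],[-0.0129,-0.0302,0],[0,0,0],[0,0,0]], jaw=[1,1,-1,-1,-1,-1,-1,-1,-1,-1,-1,-1,-1,-1,-1])

```text
time: 30.58
position: [0.6196, -0.1754, 0.0962]
eef_rot: [-180.0, -0.0, 1.8]
wrist_force: [-0.0, -0.7, -0.5]
finger_gap: 0.0852
```

Run:
```python
from h import *
from bench import viewer
c=viewer.read_camera("top"); meas(c,dict(l2=(337,134,.063),dome=(473,223,.053),tape=O["tape"],cup=O["cup"]))
P=cloud(c); d=P-np.array([.482,-.368,0])
q=P[(np.abs(d[...,:2])<.05).all(-1)&(c["range_z"]>0)&(P[...,2]>.048)&(P[...,2]<.09)]
print(len(q),q[:,2].max(),cv2.minEnclosingCircle((q[:,:2]*1000).astype(np.float32)))
```

```text
l2 rect 670.2 -55.3 [38.5 39.4] 73.2 circ 670.3 -55.9 40.4 z 0.0635 0.067 248
dome none
tape rect 519.7 -104.8 [52.  51.8] 89.8 circ 519.8 -104.9 53.8 z 0.0151 0.0189 221
cup rect 369.3 3.3 [62.9 61.1] 2.0 circ 369.4 4.2 63.3 z 0.0699 0.0739 178
176 0.0797297323348243 ((479.4673767089844, -381.5552978515625), 27.651962280273438)
```

Lens B is seated (top at 63.5 mm, centred within 2 mm). Now lens A.

Request:
servo_tool(turn=[[0,0,0],[0,0,0],[0,0,0],[0,0,0],[0,0,0],[0,0,0],[0,0,0],[0,0,0],[0,0,0],[0,0,0],[0,0,0],[0,0,0],[0,0,0],[0,0,0],[0,0,0],[0,0,0]], slide=[[-0.0003,-0.0003,-0.025],[0,0,-0.03],[0,0,-0.025],[0,0,-0.015],[0,0,-0.007],[0,0,-0.003],[0,0,0],[0,0,0],[0,0,0],[0,0,0],[0,0,0],[0,0,0.01],[0,0,0.03],[0,0,0.03],[0,0,0.03],[0,0,0]], jaw=[-1,-1,-1,-1,-1,-1,-1,1,1,1,1,1,1,1,1,1])

```text
time: 32.62
position: [0.6206, -0.1763, 0.0937]
eef_rot: [179.9, -0.2, 1.8]
wrist_force: [0.8, -0.1, -2.2]
finger_gap: 0.0393
```

Request:
servo_tool(turn=[[0,0,0],[0,0,0],[0,0,0],[0,0,0],[0,0,0],[0,0,0],[0,0,0],[0,0,0],[0,0,0],[0,0,0],[0,0,0],[0,0,0],[0,0,0],[0,0,0]], slide=[[0.0079,0.0278,0],[0.0079,0.0278,0],[0.0079,0.0278,0],[0.0079,0.0278,0],[0.0079,0.0278,0],[0.0079,0.0278,0],[0.0079,0.0278,0],[0,0,0],[0,0,-0.03],[0,0,-0.025],[0,0,-0.02],[0,0,-0.012],[0,0,-0.006],[0,0,0]], jaw=[1,1,1,1,1,1,1,1,1,1,1,1,1,1])

```text
time: 34.38
position: [0.6745, 0.0185, -0.0018]
eef_rot: [180.0, -0.0, 1.8]
wrist_force: [0.6, 0.8, -1.9]
finger_gap: 0.0388
```

Lower, release, rise and back away for a clear view.

Request:
servo_tool(turn=[[0,0,0],[0,0,0],[0,0,0],[0,0,0],[0,0,0],[0,0,0],[0,0,0],[0,0,0],[0,0,0],[0,0,0],[0,0,0],[0,0,0],[0,0,0],[0,0,0],[0,0,0],[0,0,0],[0,0,0]], slide=[[0,0,-0.002],[0,0,0],[0,0,0],[0,0,0],[0,0,0],[0,0,0.02],[0,0,0.03],[0,0,0.03],[0,0,0.03],[-0.035,0.02,0.02],[-0.035,0.02,0.02],[-0.035,0.02,0.02],[-0.035,0.02,0.02],[-0.035,0.02,0],[-0.035,0.02,0],[0,0,0],[0,0,0]], jaw=[1,1,-1,-1,-1,-1,-1,-1,-1,-1,-1,-1,-1,-1,-1,-1,-1])

```text
time: 36.5
position: [0.465, 0.1387, 0.1864]
eef_rot: [-180.0, -0.1, 1.8]
wrist_force: [0.7, -0.4, -0.6]
finger_gap: 0.0853
```

Run:
```python
from h import *
from bench import viewer
c=viewer.read_camera("top"); cv2.imwrite("pics/end.png",c["color"])
meas(c,dict(b1=(128,212,.055),b2=(168,212,.055),l2=(337,134,.063),l1=(303,133,.063),tape=O["tape"],cup=O["cup"]))
P=cloud(c); d=P-np.array([.482,-.368,0])
q=P[(np.abs(d[...,:2])<.05).all(-1)&(c["range_z"]>0)&(P[...,2]>.048)&(P[...,2]<.09)]
print("dome",len(q),q[:,2].max(),q[q[:,2]>.072].mean(0),cv2.minEnclosingCircle((q[:,:2]*1000).astype(np.float32)))
```

```text
b1 none
b2 none
l2 rect 670.9 -55.8 [37.9 39.2] 65.6 circ 670.3 -55.6 40.5 z 0.0641 0.067 244
l1 rect 673.4 18.9 [37.6 37. ] 1.7 circ 674.0 18.7 40.2 z 0.0638 0.067 245
tape rect 519.0 -105.0 [52.4 51. ] 45.3 circ 519.6 -104.8 53.6 z 0.0152 0.019 222
cup rect 369.2 3.3 [63.1 61.2] 1.7 circ 369.3 4.1 63.5 z 0.0699 0.074 184
dome 649 0.08168290613737818 [ 0.48181312 -0.36820685  0.07557792] ((482.00311279296875, -369.6785583496094), 31.833711624145508)
```

View pics/end.png

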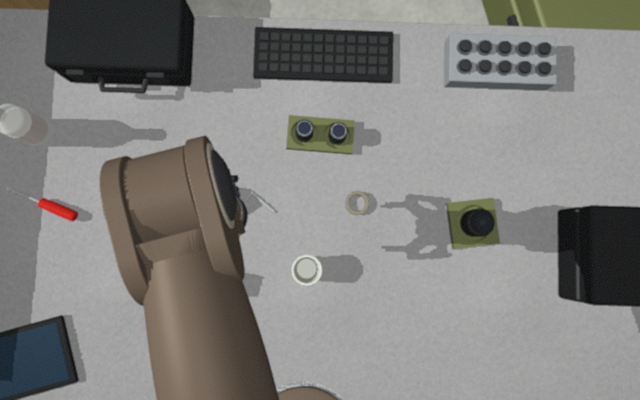

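The end picture shows both lenses in their pockets at (304,131) and (338,131), the dome camera in its pocket at (478,222), and the tape and cup where they were. The arm hides the batteries, so I'll check those with the scene camera and then hand in.

Run:
```python
from h import *
from bench import viewer,sign_off
c=viewer.read_camera("scene"); P=cloud(c); ok=True
for x,y in ((.480,.397),(.482,.323)):
    d=P-np.array([x,y,0]); q=P[(np.abs(d[...,:2])<.036).all(-1)&(c["range_z"]>0)&(P[...,2]>.051)&(P[...,2]<.07)]
    z=np.median(q[:,2]) if len(q) else 0; print(len(q),z,cv2.minAreaRect((q[:,:2]*1000).astype(np.float32)) if len(q) else ""); ok&=abs(z-.055)<.003
print(ok)
if ok: print(sign_off())
```

```text
348 0.05493193714627373 ((481.9328918457031, 395.27984619140625), (35.66544723510742, 47.88084411621094), 1.7317129373550415)
318 0.05490978806449216 ((484.0068359375, 322.229248046875), (35.627845764160156, 47.869937896728516), 4.022285461425781)
True
the job is handed in; nothing more can be done
None
```

All five items are packed: both batteries, both lenses and the dome camera each stand in a pocket of their own. I handed the job in at about 37 s; `sign_off` reports no verdict.

**Last checks:**

| Item | Measured top | Expected top | Offset from pocket centre |
|---|---|---|---|
| Batteries | 54.9 mm | 55 mm | about 2 mm or less |
| Lenses | 63.8 and 64.1 mm | 63 mm | about 1 mm |
| Dome camera | not usable (noisy depth) | 77 mm | about 2 mm or less |

- **Dome camera height:** single depth readings reached 82 mm, against about 4 mm of scatter on the other items. I judged it seated from the gripper height at release and the pictures.
- **Bystanders:** the tape and cup measured within about 1 mm of their starting places. I never approached the blue and yellow look-alikes.
- **At hand-in:** the gripper was open and well clear of everything, at about 0.19 m.

**What disagreed:** the real fingertips sit about 38 mm farther back than `tip_extent` states. My first grasp of battery A therefore closed above it, without moving it. I measured the real offset with the wrist camera and used that for all five grasps, which then held first time.

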